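# Lock a belt pulley on a stirrer spindle with a push-on clip

## Robot

A 7-joint arm with a two-finger parallel gripper is mounted at the origin on a cart in front of the work surface, level with it; the furniture and walls round the work are solid. World frame = base frame: x ahead of the robot, y to its left, z up, the work surface at z = 0. Lengths are in m, angles in rad, forces in N, time in s.
With the tool pointing down it reaches from about 0.425 to 1.025 m from the base axis. Payload 9.4 kg.
Tool frame: the origin (TCP) lies on the centre line of the jaws, within the pads' length; the fingertips stand 17 mm ahead of it and the grasp point (between the pads) lies 2 mm behind it (r.nose_length is the distance from the TCP to the fingertips, in m); z points along the fingers, y is the line along which they close (so a half turn about z gives the same grasp; the last joint's range is limited). The gripper opens to 93 mm and grips with 3 to 60 N. Pads are 15 mm wide; open, the fingers measure 128 mm over their backs; the gripper's body (75 mm by 188 mm) begins 65 mm behind the grasp point.
Start: joints at [-1.379, 0.599, -0.003, 1.599, 0.002, 0.943, -0.08], TCP at [0.193, 0.699, 0.236] pointing down, gripper open.
Joint ranges: [-2.57, 2.57], [-0.35, 1.97], [-1.29, 1.29], [0.11, 2.56], [-1.05, 4.19], [0.11, 1.86], [-2.63, 2.63]. Speed limits (rad/s): [2.22, 2.22, 3.01, 3.01, 3.14, 3.14, 3.14].

## Interface

Orientations are given as a rotation vector (axis times angle).
In Python, from workcell import r gives the robot as it stands. The module is installed in compiled form; this text tells all that it offers.
- The arm moves only by the shell command python3 -m creep 'ROWS'. ROWS is a JSON object of lists of equal length, an entry for each row: "xyz": the shift along the tool's x, y, z in units of 40 mm (1.0 is 40 mm), a list of three; "dr": the turn, a rotation vector about the tool's x, y, z in rad, a list of three; "fingers": the opening, from 0 (shut) to 1 (fully open). A call has 1 to 10 rows; each row is the pose to reach, as a shift and turn from the pose commanded when the call began, along the tool's axes at that moment; what a row does not reach only later rows make up. A row lasts 1/10 s, in which the tool goes at most 50 mm and 8.59 degrees, less where a joint would pass 70% of its speed; a pose out of reach is approached as far as the arm can. A call with a gripper value outside its range is refused whole. The fingers move at their own pace and stop on an object; the grip force is fixed at half the most. Time passes only in rows, so rows that repeat a pose let the fingers close. It gives the time, the measured TCP pose, the force, the opening and the grip force at its end, in the units of the state.
- r.read_state(): the state, without advancing time (a new reading comes with each control period).
- r.read_camera(name): name is "scene" or "top" or "wrist"; returns a dict with "frame" (384x512x3 uint8, red, green, blue), "z_map" (384x512 float32, m along the optical axis (not along the pixel's ray), 0 where there is no reading), "K" (3x3 intrinsics, pixels), "k1" (the pictures are not rectified: a ray, as slopes to the right and down, at radius r is drawn at 1 + k1 r^2 times it, then the intrinsics apply), "world_from_camera" (4x4, takes a point from camera to world coordinates). Camera axes: x right, y down, z forward; pixel columns grow to the right and rows downward; lengths in m; the calibration is good to about 2 mm. A picture is of the moment at which its call begins.
- r.finish_job(): hands the job in; it is judged then, once.
The state is a dict: "t": time; "joint_positions": joint angles; "qvel": joint speeds; "joint_torque": joint torques, N m; "eef_pos": TCP position; "ee_rot": TCP orientation; "contact_force": force on the tool from outside, world axes, zero at the start; "torque": the same for the moment, N m; "width": finger opening in m; "grasp_force": force on a finger pad.
Only numpy, scipy, OpenCV 4.12 (cv2) and the standard library are available. Lean on these libraries where they do the work, as an engineer would, in place of code of your own. Each camera call takes 0.05 s, during which the arm holds its last target. There are 200 camera calls.

## Task

Set the loose belt pulley, hub upwards, over the spindle of the stirrer drive so that it rests on the spindle's shoulder, and let go of it. Then take the push-on retaining clip by its upright tab and press it sideways into the spindle's groove, just above the pulley's hub, until it snaps fully home, and let go. The spindle stands on soft rubber and gives way as you press: go on until you feel the snap, but never load it with more than about 20 N, and leave the other things on the bench alone.

Things in the scene. Friction and masses are not known exactly. Their poses are not given: they have to be found in the camera images.
- drive_base: Fixed stirrer drive: aluminium base plate 110x90x14 mm with four bolt heads, on it a grey collar (62 mm across, up to z = 30 mm), a black rubber mount and the upright steel spindle at the plate's centre, which ends in a cone 10 mm across at z = 96.5 mm. Origin: centre of the plate's underside, on the worktop; z up, x along the 110 mm side.
- drive_axis (a point): Point fixed to the base plate on the unloaded spindle's axis, 74 mm above the worktop. The rubber lets the spindle shift without turning, about 2 N per mm in every level direction (rigid stop at 14 mm) and 4 N per mm downwards (stop at 8 mm); the weights of spindle and pulley sink it about 1 mm. Let go, it comes back to the centre.
- groove (a point): Point on the spindle's axis 1 mm above the lower wall of its groove; moves with the spindle. Spindle from below, heights above the worktop: shoulder disc 44 mm across with its top at 50 mm, shaft 20 mm across to 73 mm, groove (core 14 mm across) 73 to 80.5 mm, head 20 mm across to 88.5 mm, cone to 96.5 mm.
- pulley: Loose aluminium belt pulley, about 120 g: grooved rim 60 mm across and 12 mm high, on it a round hub 42 mm across up to z = 24 mm to grip it by; bore 23 mm across, right through. Origin: centre of the underside; z up. It lies hub upwards at the start.
- pulley_face (a point): Centre of the hub's upper face, 24 mm above the pulley's origin. With the pulley on the shoulder this face lies 1 mm above the groove's lower wall, so 6.5 mm of the groove stay open above it; a clip resting on the face is at the right height (1.5 mm to spare).
- clip: Loose steel push-on clip, 70 g, lying flat: a fork 5 mm thick, about 26 mm wide, with two sprung jaws that open towards its +x, and an upright dark tab behind. Origin: underside, centre of the seat for the groove's core; z up. Jaw tips at x = +11 mm, rounded noses that snap past the core at x = +4 mm (12 mm apart), back of the seat x = -6.7 mm, tail end x = -39 mm.
- clip_seat (a point): Point of the clip on the spindle's axis when home: underside, 0.3 mm ahead of the clip's origin. The noses touch the core about 8.5 mm short of home; the push then rises to a peak of about 8 to 15 N, the spindle giving way with it, and drops sharply as the jaws snap past; pressed on, the force rises again at 2 N per mm.
- clip_tab (a point): Centre of the upright tab, 30 mm behind the clip's origin and 20.5 mm above its underside. The tab is 10 mm thick (clip y), 18 mm long (clip x), from 3.5 to 37.5 mm above the underside.
- beaker: Bystander: small beaker, 68 mm high.
- jar: Bystander: small jar with blue lid, 60 mm high.
- stopper_big: Bystander: grey rubber stopper, 30 mm high.
- stopper_small: Bystander: red-brown stopper, 26 mm high.
- timer: Bystander: flat bench timer, 71x71x20 mm.
- tweezers: Bystander: steel tweezers, 112 mm long.
- driver: Bystander: small screwdriver, lying flat.
- bulb: Bystander: red pipette bulb, 85 mm high.
Things that resemble listed ones, but are neither listed nor needed, are in the scene too. Leave any red look-alike of the drive_base alone. What is shaped like the pulley but pink or turquoise is not meant.

How it is judged:
On the way, in this order (a step that is already met when the one before it is completed fails the run):
1. the pulley rests on the spindle's shoulder, let go (horizontal distance between pulley and groove below 0.004 m and z of pulley_face in the frame of groove below 0.002 m and angle between pulley's own z axis and vertical below 0.1 rad and contact force between the fingers and pulley below 0.05 N), for 0.2 s.
2. the clip is snapped into the groove (horizontal distance between clip_seat and groove below 0.002 m and z of clip_seat in the frame of groove between -0.002 and 0.003 m), for 0.2 s.
At the end, for the whole second after the job is handed in: The pulley lies on the spindle's shoulder, hub up (tilt under 0.1 rad, within 4 mm of the axis), the clip sits in the groove above it with its seat within 2 mm of the spindle's axis, level to 0.1 rad, the spindle is back at its centre within 2 mm, all released and at rest (all of step 2 and angle between each of clip, pulley's own z axis and vertical below 0.1 rad and horizontal distance between pulley and groove below 0.004 m and z of pulley_face in the frame of groove below 0.002 m and horizontal distance between groove and drive_axis below 0.002 m and linear speed of each of clip, pulley below 0.02 m/s); the robot touches nothing.
It fails at once if the spindle is loaded with more than 35 N (contact force between spindle and anything else above 35 N).
It fails at once if a bystander is moved by more than 30 mm (distance of any of beaker, jar, stopper_big, stopper_small, timer, tweezers, driver, bulb from where it was at the start of the episode above 0.03 m).
It also fails if it takes over 72 s, if anything falls off the work surface, if the arm or the gripper's body presses on something with over 40 N, if the wrist force passes 120 N, or if a joint passes its speed limit or range.

## Working session

There is one attempt and no reset: what is moved stays moved. The work goes in short steps, Python scripts to look and compute and a shell command to move; the robot and the scene stay as the last step left them, time stands still between calls to the robot, and variables do not carry over. Pictures are saved under pics/ and viewed, at most 11 in all, crops included, and the job is handed in when it is done.

```bash
mkdir -p pics
cat > h.py <<'E'
import numpy as np, cv2
from workcell import r
from scipy.spatial.transform import Rotation as R
def cam(n):
    c=r.read_camera(n); c['T']=np.array(c['world_from_camera']); c['K']=np.array(c['K']); return c
def slopes(c,uv):
    uv=np.atleast_2d(np.array(uv,float)); K=c['K']
    d=np.c_[(uv[:,0]-K[0,2])/K[0,0],(uv[:,1]-K[1,2])/K[1,1]]; s=d.copy()
    for _ in range(20): s=d/(1+c['k1']*(s**2).sum(1,keepdims=True))
    return s
def ray(c,uv):
    s=slopes(c,uv); return c['T'][:3,3], np.c_[s,np.ones(len(s))]@c['T'][:3,:3].T
def onplane(c,uv,z):
    o,d=ray(c,uv); return o+d*((z-o[2])/d[:,2])[:,None]
def cloud(c):
    h,w=c['z_map'].shape; u,v=np.meshgrid(np.arange(w),np.arange(h))
    s=slopes(c,np.c_[u.ravel(),v.ravel()]); z=c['z_map'].ravel()[:,None]
    P=(np.c_[s,np.ones(len(s))]*z)@c['T'][:3,:3].T+c['T'][:3,3]; P[z[:,0]==0]=np.nan
    return P.reshape(h,w,3)
def save(c,n,box=None,k=1):
    f=c['frame'][:,:,::-1]
    if box: f=f[box[1]:box[3],box[0]:box[2]]
    cv2.imwrite('pics/'+n,cv2.resize(f,None,fx=k,fy=k,interpolation=cv2.INTER_CUBIC))
def togo(target):
    s=r.read_state(); Rm=R.from_rotvec(s['ee_rot']).as_matrix()
    return Rm.T@(np.array(target)-s['eef_pos'])/0.04
E
python3 - <<'E'
from h import *
np.set_printoptions(precision=4,suppress=True)
a=cam('scene');b=cam('top');
f=np.hstack([a['frame'],b['frame']])[:,:,::-1]
cv2.imwrite('pics/a.png',cv2.resize(b['frame'][:,:,::-1],(800,600)));cv2.imwrite('pics/s.png',cv2.resize(a['frame'][:,:,::-1],(800,600)))
for c in(a,b):print(c['T'],c['K'],c['k1'])
s=r.read_state();print(s['eef_pos'],s['ee_rot'],R.from_rotvec(s['ee_rot']).as_matrix(),s['width'],r.nose_length)
E
```

```text
[[-0.6642 -0.3984  0.6325  0.0107]
 [-0.7475  0.3479 -0.5658  0.5721]
 [ 0.0054 -0.8486 -0.5289  0.5237]
 [ 0.      0.      0.      1.    ]] [[369.0655   0.     261.325 ]
 [  0.     369.0655 193.6783]
 [  0.       0.       1.    ]] 0.02556484877233505
[[-0.0129 -0.9965  0.0832  0.4725]
 [-0.9997  0.0111 -0.0227  0.0939]
 [ 0.0217 -0.0834 -0.9963  1.0728]
 [ 0.      0.      0.      1.    ]] [[352.2064   0.     258.5286]
 [  0.     352.2064 193.7989]
 [  0.       0.       1.    ]] 0.014058124066351891
[0.1925 0.6986 0.2349] [-0.421  -3.1132  0.0021] [[-0.9641  0.2656 -0.0002]
 [ 0.2656  0.9641 -0.0014]
 [-0.0002 -0.0014 -1.    ]] 0.09301870304302363 0.017
```

View pics/a.png

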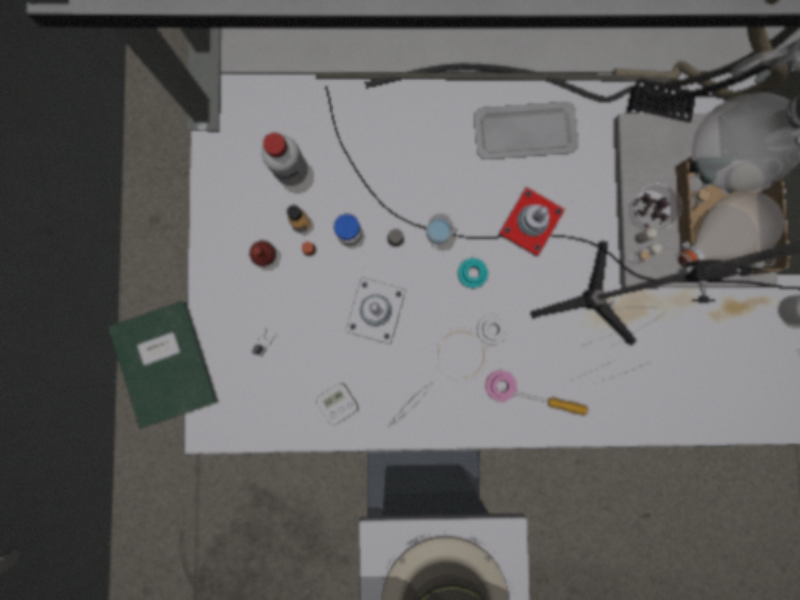

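View pics/s.png

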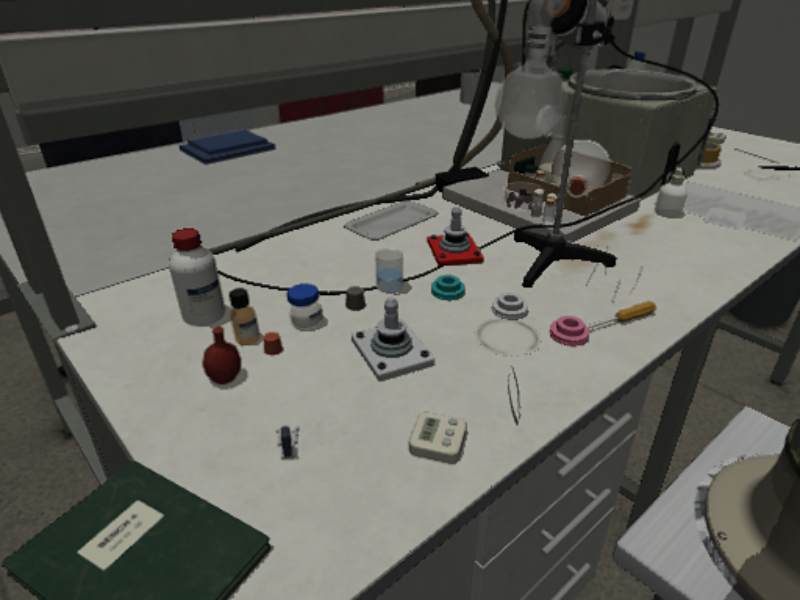

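Top view (800 px scale): drive candidates are the grey plate at (376,310) and the red one at (533,220). Pulley candidates are silver at (490,329), turquoise at (473,272) and pink at (500,386). The clip is at (263,343) in the top view and (287,440) in the scene view; the tweezers at (410,403) and the timer are different. I choose the grey drive, silver pulley and dark-tabbed clip, and check them in one crop while measuring.

Run:
```python
from h import *
np.set_printoptions(precision=4,suppress=True)
a=cam('scene');b=cam('top')
k=.64
A,B=cloud(a),cloud(b)
def pk(P,u,v,w): return P[int(v*k)-w:int(v*k)+w+1,int(u*k)-w:int(u*k)+w+1].reshape(-1,3)
for n,P,(u,v),w in [('pulleyT',B,(490,329),11),('driveT',B,(376,310),20),('clipT',B,(263,343),9),('pulleyS',A,(510,305),14),('driveS',A,(391,340),32),('clipS',A,(287,440),12)]:
    p=pk(P,u,v,w); p=p[~np.isnan(p[:,0])]
    print(n,'zpct',np.percentile(p[:,2],[5,50,90,98,100]))
    for lo,hi in [(.008,.02),(.02,.029),(.029,.05),(.05,.12)]:
        q=p[(p[:,2]>lo)&(p[:,2]<hi)]
        if len(q)>3: print('  ',lo,len(q),q.mean(0),q.min(0),q.max(0))
def crop(c,u,v,w,kk): 
    f=c['frame'][int(v*k)-w:int(v*k)+w,int(u*k)-w:int(u*k)+w,::-1]; return cv2.resize(f,(260,260),interpolation=cv2.INTER_CUBIC)
cv2.imwrite('pics/c.png',np.vstack([np.hstack([crop(b,490,329,20,1),crop(b,376,310,26,1),crop(b,263,343,18,1)]),np.hstack([crop(a,510,305,24,1),crop(a,391,340,40,1),crop(a,287,440,24,1)])]))
w=cam('wrist'); cv2.imwrite('pics/w.png',w['frame'][:,:,::-1]); print(w['T'],w['K'],w['k1'])
```

```text
pulleyT zpct [-0.0039  0.0036  0.0223  0.0245  0.0269]
   0.008 143 [ 0.5097 -0.0993  0.0117] [ 0.4828 -0.1283  0.008 ] [ 0.5375 -0.0728  0.0199]
   0.02 94 [ 0.5102 -0.0995  0.0226] [ 0.4916 -0.12    0.02  ] [ 0.5277 -0.0806  0.0269]
driveT zpct [-0.0036  0.0114  0.0453  0.087   0.0962]
   0.008 756 [0.5483 0.126  0.0129] [0.4884 0.071  0.0082] [0.6101 0.1833 0.02  ]
   0.02 95 [0.5463 0.1227 0.0245] [0.4972 0.0803 0.0201] [0.5997 0.1524 0.029 ]
   0.029 133 [0.5471 0.1243 0.0436] [0.5238 0.1014 0.029 ] [0.5746 0.1518 0.0498]
   0.05 71 [0.5486 0.1268 0.0745] [0.5287 0.1101 0.0502] [0.5695 0.1449 0.0962]
clipT zpct [-0.0042 -0.0004  0.0093  0.0358  0.0399]
   0.008 8 [0.4778 0.3438 0.0108] [0.4678 0.3329 0.0082] [0.4885 0.3496 0.0173]
   0.02 6 [0.4772 0.3447 0.0247] [0.4679 0.3409 0.0211] [0.4855 0.3494 0.0271]
   0.029 25 [0.4771 0.3487 0.0348] [0.468  0.3417 0.0305] [0.4855 0.3565 0.0399]
pulleyS zpct [-0.0005  0.0017  0.0227  0.0253  0.027 ]
   0.008 172 [ 0.504  -0.0974  0.0135] [ 0.4781 -0.1857  0.008 ] [ 0.5427 -0.0704  0.0199]
   0.02 101 [ 0.507  -0.0978  0.0239] [ 0.4884 -
[... 267 characters left out ...]
029 267 [0.5607 0.1265 0.0366] [0.5206 0.0732 0.029 ] [0.6993 0.1529 0.05  ]
   0.05 234 [0.5432 0.1296 0.0684] [0.5253 0.1045 0.05  ] [0.5674 0.1464 0.0979]
clipS zpct [0.     0.0019 0.0281 0.0386 0.0404]
   0.008 27 [0.4691 0.3532 0.0136] [0.4649 0.344  0.0081] [0.5057 0.3575 0.0196]
   0.02 27 [0.4687 0.3515 0.0244] [0.4651 0.3411 0.0202] [0.4786 0.357  0.0288]
   0.029 60 [0.4723 0.3509 0.0365] [0.4646 0.3414 0.0291] [0.4842 0.3574 0.0404]
[[ 0.2652  0.9334  0.2416  0.125 ]
 [ 0.9642 -0.2566 -0.0669  0.7172]
 [-0.0005  0.2507 -0.9681  0.3854]
 [ 0.      0.      0.      1.    ]] [[312.7021   0.     256.3497]
 [  0.     312.7021 191.4717]
 [  0.       0.       1.    ]] -0.08613547518745901
```

View pics/c.png

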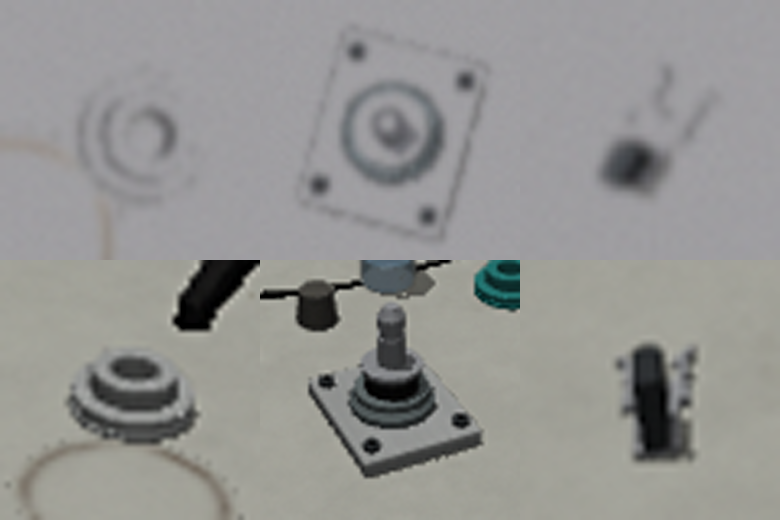

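The crop confirms it: the silver pulley lies hub up, the drive is the grey one with its cone, and the clip's dark tab has two jaws pointing up-right in the top view (+x, −y). Depth from both views agrees on pulley (0.51,−0.099), drive (0.548,0.126) and tab (0.476,0.350). Moving to look at the clip from close by.

```bash
python3 -m creep '{"xyz":[[-9.55,-6.68,0.9],[-9.55,-6.68,0.9],[-9.55,-6.68,0.9],[-9.55,-6.68,0.9],[-9.55,-6.68,0.9],[-9.55,-6.68,0.9],[-9.55,-6.68,0.9],[-9.55,-6.68,0.9],[-9.55,-6.68,0.9],[-9.55,-6.68,0.9]],"dr":[[0,0,0.43],[0,0,0.43],[0,0,0.43],[0,0,0.43],[0,0,0.43],[0,0,0.43],[0,0,0.43],[0,0,0.43],[0,0,0.43],[0,0,0.43]],"fingers":[1,1,1,1,1,1,1,1,1,1]}'
python3 -m creep '{"xyz":[[0,0,0],[0,0,0]],"dr":[[0,0,0],[0,0,0]],"fingers":[1,1]}'
python3 - <<'E'
from h import *
w=cam('wrist'); cv2.imwrite('pics/w1.png',w['frame'][:,:,::-1]); np.save('w1.npy',w,allow_pickle=True)
P=cloud(w); p=P.reshape(-1,3)
for lo,hi in [(.002,.008),(.02,.03),(.034,.041)]:
    q=p[(p[:,2]>lo)&(p[:,2]<hi)&(np.hypot(p[:,0]-.48,p[:,1]-.345)<.05)]; print(len(q),q.mean(0))
E
```

```text
t: 1.25
eef_pos: [0.4932, 0.3346, 0.1995]
ee_rot: [1.084, 2.947, -0.002]
contact_force: [-0.7, -0.5, 0.0]
width: 0.0929
grasp_force: 0.0
t: 1.45
eef_pos: [0.4897, 0.3402, 0.1996]
ee_rot: [-1.076, -2.951, -0.0]
contact_force: [-0.7, 1.1, -0.4]
width: 0.0931
grasp_force: 0.0
1335 [0.48269869 0.34487145 0.00340281]
16 [0.47054534 0.35368741 0.02531343]
184 [0.47391029 0.34962905 0.03812612]
```

View pics/w1.png

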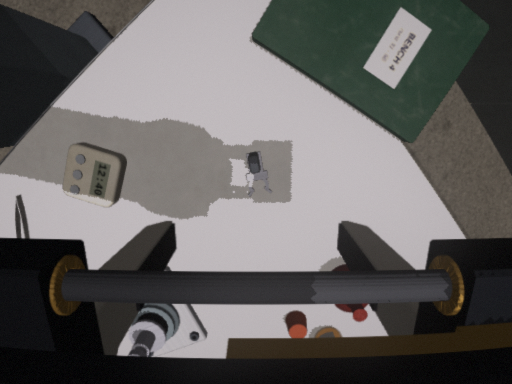

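The clip's tab is at (254,162) with jaws opening down to about (250..268,190); the gripper is at the bottom of the image. I'll crop it to fix the heading.

Run:
```python
from h import *
w=np.load('w1.npy',allow_pickle=True).item()
save(w,'w1c.png',(225,140,290,205),9)
P=cloud(w)
f=w['frame'].astype(int); m=np.zeros(f.shape[:2],bool); m[145:180,240:275]=1
d=(f.max(2)<60)&m; v,u=np.nonzero(d); print('dark',len(u),u.mean(),v.mean(),u.min(),u.max(),v.min(),v.max())
(c,s,a)=cv2.minAreaRect(np.c_[u,v].astype(np.float32)); print(c,s,a)
t=m&(P[:,:,2]>.033); v,u=np.nonzero(t); print('top',len(u),u.mean(),v.mean(),cv2.minAreaRect(np.c_[u,v].astype(np.float32)))
bx=cv2.boxPoints(cv2.minAreaRect(np.c_[u,v].astype(np.float32))); print(onplane(w,bx,.0375), P[t].mean(0))
```

```text
dark 109 253.36697247706422 158.25688073394497 248 259 152 169
(253.24325561523438, 160.95947265625) (17.755088806152344, 10.028338432312012) 80.53767395019531
top 185 253.75675675675674 163.67567567567568 ((253.71621704101562, 163.79730224609375), (17.91948890686035, 10.685934066772461), 80.53767395019531)
[[0.46350547 0.34946927 0.0375    ]
 [0.46895889 0.35870467 0.0375    ]
 [0.484693   0.34941215 0.0375    ]
 [0.47918732 0.34003925 0.0375    ]] [0.47390413 0.3496148  0.03814266]
```

View pics/w1c.png

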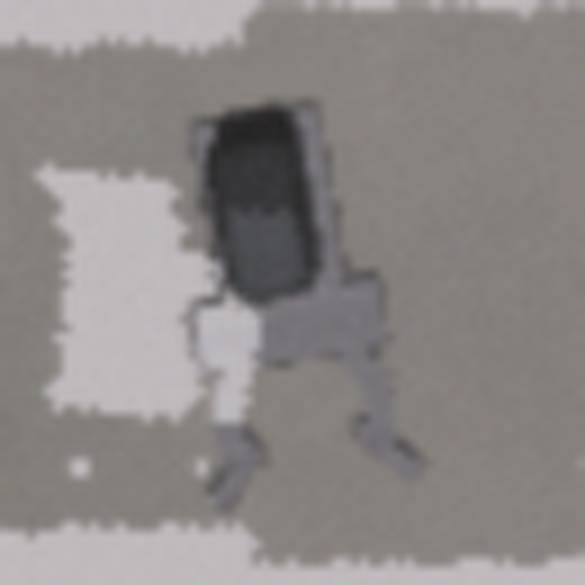

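Jaw tips are at full-image (249.7,195.6) and (270.6,192.2), the crossbar ends at (246.9,174.4) and (267.6,171.1), and the tail end at about (253.3,152.5). The clip is lying flat. Next I compute its frame and travel over the drive and pulley.

Run:
```python
from h import *
np.set_printoptions(precision=4,suppress=True)
w=np.load('w1.npy',allow_pickle=True).item()
t=onplane(w,[(249.7,195.6),(270.6,192.2),(246.9,174.4),(267.6,171.1),(253.3,152.5)],.004)
J=(t[0]+t[1])/2;print(t,J,'tips gap',np.linalg.norm(t[0]-t[1]),'len',np.linalg.norm(J-t[4]),'hd',np.degrees(np.arctan2(*(J-t[4])[1::-1])), 'hd from tips',np.degrees(np.arctan2(*(t[0]-t[1])[1::-1]))+90)
h=np.radians(-31);print('tab from tips',J[:2]-.041*np.array([np.cos(h),np.sin(h)]))
s=r.read_state();print(R.from_rotvec(s['ee_rot']).as_matrix(),s['joint_positions'])
print('to pulley view',togo([.51,-.098,.18]),'to drive view',togo([.51,.126,.22]))
```

```text
[[0.5033 0.3184 0.004 ]
 [0.5156 0.3393 0.004 ]
 [0.4824 0.332  0.004 ]
 [0.4945 0.3523 0.004 ]
 [0.4681 0.3535 0.004 ]] [0.5095 0.3288 0.004 ] tips gap 0.024259013988525792 len 0.048117281876681336 hd -30.813771955734424 hd from tips -30.495858987879032
tab from tips [0.4743 0.35  ]
[[-0.7664  0.6424 -0.0005]
 [ 0.6424  0.7664  0.0006]
 [ 0.0007  0.0002 -1.    ]] [-0.7728  0.4887  0.0997  1.9416 -0.0725  0.7146  0.2434]
to pulley view [-7.4511 -8.0767  0.4838] to drive view [-3.8532 -3.7846 -0.5128]
```

```bash
python3 -m creep '{"xyz":[[-3.5,-3.3,-1],[-3.5,-3.3,-1],[-3.5,-3.3,-1],[-3.5,-3.3,-1],[-3.5,-3.3,-1],[-3.5,-3.3,-1],[-3.5,-3.3,-1]],"dr":[[0,0,0],[0,0,0],[0,0,0],[0,0,0],[0,0,0],[0,0,0],[0,0,0]],"fingers":[1,1,1,1,1,1,1]}'
python3 - <<'E'
from h import *
w=cam('wrist');np.save('w2.npy',w,allow_pickle=True)
print(togo([.49,-.085,.18]))
E
python3 -m creep '{"xyz":[[-4,-4.6,1.45],[-4,-4.6,1.45],[-4,-4.6,1.45],[-4,-4.6,1.45],[-4,-4.6,1.45],[-4,-4.6,1.45],[-4,-4.6,1.45],[-4,-4.6,1.45],[-4,-4.6,1.45]],"dr":[[0,0,0],[0,0,0],[0,0,0],[0,0,0],[0,0,0],[0,0,0],[0,0,0],[0,0,0],[0,0,0]],"fingers":[1,1,1,1,1,1,1,1,1]}'
python3 - <<'E'
from h import *
np.set_printoptions(precision=4,suppress=True)
w=cam('wrist');np.save('w3.npy',w,allow_pickle=True)
v=np.load('w2.npy',allow_pickle=True).item()
cv2.imwrite('pics/w23.png',np.hstack([v['frame'][60:,:,::-1][:, 60:460],w['frame'][60:,:,::-1][:,60:460]]))
E
```

```text
t: 2.2
eef_pos: [0.5117, 0.1513, 0.2395]
ee_rot: [-1.07, -2.953, -0.001]
contact_force: [0.1, 0.2, 0.5]
width: 0.0929
grasp_force: 0.0
[-3.36841691 -4.88295505  1.48109063]
t: 3.15
eef_pos: [0.5168, -0.0927, 0.1818]
ee_rot: [1.07, 2.954, 0.001]
contact_force: [-0.7, -0.4, 0.1]
width: 0.0929
grasp_force: 0.0
```

View pics/w23.png

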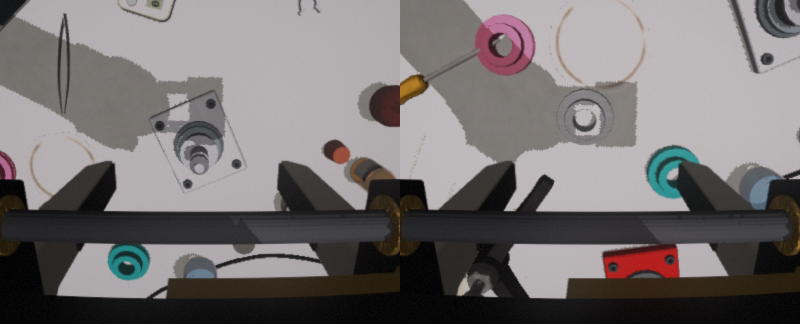

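Left (w2): the drive's bolts are at full-image (270,163), (219,186), (296,223), (247,243), with the spindle head near (258,219). Right (w3): the silver pulley's hub is at (244,177), with the pink and turquoise ones clear of it. Now I fit centres.

Run:
```python
from h import *
np.set_printoptions(precision=4,suppress=True)
from scipy.optimize import least_squares
def circ(q): return least_squares(lambda p:np.hypot(q[:,0]-p[0],q[:,1]-p[1])-p[2],[*q.mean(0)[:2],.02],loss='soft_l1',f_scale=.001).x
w=np.load('w3.npy',allow_pickle=True).item();v=np.load('w2.npy',allow_pickle=True).item()
def region(P,z0,z1,c,rad): return (P[:,:,2]>z0)&(P[:,:,2]<z1)&(np.hypot(P[:,:,0]-c[0],P[:,:,1]-c[1])<rad)
def edge(cam_,m,z):
    m=cv2.morphologyEx(m.astype(np.uint8),cv2.MORPH_CLOSE,np.ones((3,3)))
    c=max(cv2.findContours(m,cv2.RETR_EXTERNAL,cv2.CHAIN_APPROX_NONE)[0],key=len)[:,0]
    return circ(onplane(cam_,c,z))
P=cloud(w);c=(.51,-.099)
m=region(P,.019,.03,c,.03);print('hub',m.sum(),np.median(P[m][:,2]),edge(w,m,.024),P[m].mean(0))
m=region(P,.006,.03,c,.04);print('all',m.sum(),edge(w,m,.012))
P=cloud(v);c=(.548,.126)
for z0,z1,z in[(.043,.06,.050),(.082,.1,.0885)]:
    m=region(P,z0,z1,c,.03);print('drive',m.sum(),np.percentile(P[m][:,2],[10,50,90]),P[m].mean(0),edge(v,m,z))
f=v['frame'].astype(int).max(2);pts=[]
for u,y in[(270,163),(219,186),(296,223),(247,243)]:
    s=f[y-8:y+9,u-8:u+9]; a=np.clip(np.median(s)-30-s,0,None); pts.append((u-8+(a.sum(0)@np.arange(17))/a.sum(),y-8+(a.sum(1)@np.arange(17))/a.sum()))
B=onplane(v,pts,.017);print(np.array(pts),B,B.mean(0))
print(P[[163,186,223,243],[270,219,296,247]])
# other two cameras, drive cone & pulley
for n in('top','scene'):
    k=cam(n);Q=cloud(k)
    m=region(Q,.019,.03,(.51,-.099),.03);print(n,'hub',edge(k,m,.024))
    m=region(Q,.086,.1,c,.02);print(n,'tip',Q[m].mean(0),m.sum())
```

```text
hub 950 0.02505984084799376 [ 0.5069 -0.1007  0.0204] [ 0.5066 -0.1004  0.0249]
all 2190 [ 0.5072 -0.1009  0.0292]
drive 720 [0.0498 0.051  0.052 ] [0.5423 0.1285 0.0511] [0.546  0.1257 0.0207]
drive 323 [0.0875 0.0931 0.0976] [0.5447 0.1268 0.0929] [0.5461 0.1257 0.0103]
[[270.3178 163.4298]
 [219.2327 185.4036]
 [296.0224 223.4877]
 [247.1415 243.5516]] [[0.5159 0.1694 0.017 ]
 [0.4968 0.1041 0.017 ]
 [0.5963 0.1459 0.017 ]
 [0.5776 0.0805 0.017 ]] [0.5467 0.125  0.017 ]
[[0.5146 0.1697 0.0209]
 [0.4968 0.1042 0.0205]
 [0.595  0.1466 0.0193]
 [0.5756 0.0821 0.021 ]]
top hub [ 0.5077 -0.0971  0.0163]
top tip [0.5487 0.1259 0.0913] 36
scene hub [ 0.5057 -0.0971  0.0219]
scene tip [0.5439 0.1287 0.0919] 53
```

Run:
```python
from h import *
print(togo([.5069,-.1007,.0305]),r.read_state()['eef_pos'])
```

```text
[ 0.0710152  -0.29330072  3.78326119] [ 0.51654678 -0.09355728  0.18183584]
```

```bash
python3 -m creep '{"xyz":[[0.07,-0.29,1.2],[0.07,-0.29,2.4],[0.07,-0.29,3.3],[0.07,-0.29,3.6],[0.07,-0.29,3.78],[0.07,-0.29,3.78],[0.07,-0.29,3.78],[0.07,-0.29,3.78],[0.07,-0.29,3.78],[0.07,-0.29,3.78]],"dr":[[0,0,0],[0,0,0],[0,0,0],[0,0,0],[0,0,0],[0,0,0],[0,0,0],[0,0,0],[0,0,0],[0,0,0]],"fingers":[1,0.8,0.7,0.7,0.7,0.7,0.3,0.2,0.2,0.2]}'
python3 -m creep '{"xyz":[[0,0,0],[0,0,0],[0,0,-1],[0,0,-2],[0,0,-2.8],[0,0,-2.8],[0,0,-2.8]],"dr":[[0,0,0],[0,0,0],[0,0,0],[0,0,0],[0,0,0],[0,0,0],[0,0,0]],"fingers":[0.2,0.2,0.2,0.2,0.2,0.2,0.2]}'
python3 - <<'E'
from h import *
print(togo([.546,.1257,.145]),r.read_state()['eef_pos'])
E
```

```text
t: 4.3
eef_pos: [0.5073, -0.1021, 0.0314]
ee_rot: [1.075, 2.95, 0.001]
contact_force: [-0.0, 0.8, 7.7]
width: 0.0411
grasp_force: 30.0
t: 5.0
eef_pos: [0.5069, -0.102, 0.1431]
ee_rot: [1.075, 2.95, 0.001]
contact_force: [-0.8, -0.0, -2.8]
width: 0.0412
grasp_force: 30.0
[ 2.91231365  4.98762638 -0.04706197] [ 0.50689608 -0.10199157  0.14306209]
```

```bash
python3 -m creep '{"xyz":[[0.7,1,-0.05],[1.4,2,-0.05],[2.0,3,-0.05],[2.5,4,-0.05],[2.88,4.99,-0.05],[2.88,4.99,-0.05],[2.88,4.99,-0.05],[2.88,4.99,-0.05]],"dr":[[0,0,0],[0,0,0],[0,0,0],[0,0,0],[0,0,0],[0,0,0],[0,0,0],[0,0,0]],"fingers":[0.2,0.2,0.2,0.2,0.2,0.2,0.2,0.2]}'
python3 - <<'E'
from h import *
np.set_printoptions(precision=4,suppress=True)
print(togo([.5469,.1249,.145]),r.read_state()['eef_pos'])
w=cam('wrist');a=cam('scene');np.save('w4.npy',w,allow_pickle=True)
A=a['frame'][:,:,::-1]; 
cv2.imwrite('pics/p4.png',np.hstack([w['frame'][100:300,150:370,::-1].repeat(2,0)[:400].repeat(2,1)[:,:400],cv2.resize(A[160:250,200:300],(360,400),interpolation=cv2.INTER_CUBIC)]))
P=cloud(w);m=(P[:,:,2]>.11)&(P[:,:,2]<.16)&(np.hypot(P[:,:,0]-.547,P[:,:,1]-.125)<.04)
print(m.sum(),np.percentile(P[m][:,2],[5,50,95]))
E
```

```text
t: 5.8
eef_pos: [0.5459, 0.1235, 0.1433]
ee_rot: [-1.076, -2.95, 0.003]
contact_force: [-0.4, -0.3, -1.1]
width: 0.0412
grasp_force: 30.0
[ 0.0045  0.0427 -0.0432] [0.5459 0.1235 0.1433]
7825 [0.1199 0.1361 0.1544]
```

View pics/p4.png

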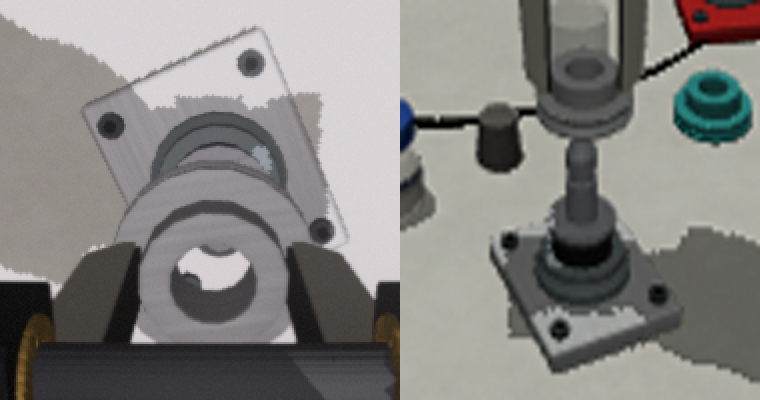

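Left: held pulley is level, its hub face at about full-image (257,238), with the drive below. Right (scene): the pulley is right above the spindle. Checking the held centre from the hub face.

Run:
```python
from h import *
np.set_printoptions(precision=4,suppress=True)
from scipy.optimize import least_squares
w=np.load('w4.npy',allow_pickle=True).item()
P=cloud(w);g=w['frame'].max(2)
m=(np.abs(P[:,:,2]-.1365)<.004)&(g>95)&(np.hypot(P[:,:,0]-.546,P[:,:,1]-.1245)<.024)
v,u=np.nonzero(m);q=onplane(w,np.c_[u,v],.136)
print(m.sum(),np.median(P[m][:,2]),q.min(0),q.max(0))
# bore: hole in mask
mm=cv2.morphologyEx(m.astype(np.uint8),cv2.MORPH_CLOSE,np.ones((3,3)))
cs,h=cv2.findContours(mm,cv2.RETR_CCOMP,cv2.CHAIN_APPROX_NONE)
for c,hh in zip(cs,h[0]):
    if len(c)<30: continue
    q=onplane(w,c[:,0],.136)
    s=least_squares(lambda p:np.hypot(q[:,0]-p[0],q[:,1]-p[1])-p[2],[.546,.1245,.02],loss='soft_l1',f_scale=.0007)
    print('hole' if hh[3]>=0 else 'outer',len(c),s.x,np.abs(s.fun).max())
s=r.read_state();print(s['eef_pos'])
```

```text
2656 0.1370079051513539 [0.5248 0.1031 0.136 ] [0.5657 0.1443 0.136 ]
outer 205 [0.5449 0.1237 0.02  ] 0.0019321981162749823
hole 119 [0.545  0.1235 0.0119] 0.000631942615981854
[0.5463 0.1232 0.1439]
```

```bash
python3 -m creep '{"xyz":[[0.015,0.056,0],[0.015,0.056,0.2],[0.015,0.056,0.4],[0.015,0.056,0.55],[0.015,0.056,0.7],[0.015,0.056,0.7]],"dr":[[0,0,0],[0,0,0],[0,0,0],[0,0,0],[0,0,0],[0,0,0]],"fingers":[0.2,0.2,0.2,0.2,0.2,0.2]}'
```

```text
t: 6.5
eef_pos: [0.5474, 0.1267, 0.1154]
ee_rot: [-1.075, -2.951, 0.002]
contact_force: [0.8, -0.2, -0.3]
width: 0.0411
grasp_force: 30.0
```

```bash
python3 -m creep '{"xyz":[[0,0,0.2],[0,0,0.4],[0,0,0.6],[0,0,0.75],[0,0,0.75]],"dr":[[0,0,0],[0,0,0],[0,0,0],[0,0,0],[0,0,0]],"fingers":[0.2,0.2,0.2,0.2,0.2]}'
python3 -m creep '{"xyz":[[0,0,0.05],[0,0,0.1],[0,0,0.1]],"dr":[[0,0,0],[0,0,0],[0,0,0]],"fingers":[0.2,0.2,0.2]}'
```

```text
t: 7.0
eef_pos: [0.5474, 0.1268, 0.0854]
ee_rot: [-1.075, -2.951, 0.001]
contact_force: [-0.2, 0.5, -0.1]
width: 0.0413
grasp_force: 30.0
t: 7.3
eef_pos: [0.5479, 0.1269, 0.0824]
ee_rot: [1.075, 2.952, 0.0]
contact_force: [0.1, -1.7, -0.7]
width: 0.0412
grasp_force: 30.0
```

```bash
python3 -m creep '{"xyz":[[0,0,0.03],[0,0,0.03],[0,0,0.03],[0,0,0.03],[0,0,0.03]],"dr":[[0,0,0],[0,0,0],[0,0,0],[0,0,0],[0,0,0]],"fingers":[0.2,0.2,0.6,0.6,0.6]}'
python3 -m creep '{"xyz":[[0,0,-1],[0,0,-2],[0,0,-3],[0,0,-3],[0,0,-3]],"dr":[[0,0,0],[0,0,0],[0,0,0],[0,0,0],[0,0,0]],"fingers":[0.6,0.6,0.6,0.6,0.6]}'
python3 - <<'E'
from h import *
np.set_printoptions(precision=4,suppress=True)
from scipy.optimize import least_squares
s=r.read_state();print(s['eef_pos'],s['joint_positions'])
w=cam('wrist');np.save('w5.npy',w,allow_pickle=True)
P=cloud(w);D=np.hypot(P[:,:,0]-.546,P[:,:,1]-.126)
m=(np.abs(P[:,:,2]-.074)<.004)&(D<.026)
z=P[:,:,2]
m2=(np.abs(z-.061)<.003)&(D<.035)
m3=(z>.083)&(z<.1)&(D<.02)
def fit(m,z):
    c=max(cv2.findContours(cv2.morphologyEx(m.astype(np.uint8),cv2.MORPH_CLOSE,np.ones((3,3))),cv2.RETR_EXTERNAL,cv2.CHAIN_APPROX_NONE)[0],key=len)[:,0]
    q=onplane(w,c,z);return least_squares(lambda p:np.hypot(q[:,0]-p[0],q[:,1]-p[1])-p[2],[.546,.126,.02],loss='soft_l1',f_scale=.0007).x
for k,zz in((m,.074),(m2,.061),(m3,.0885)): print(k.sum(),np.median(z[k]),fit(k,zz))
a=cam('scene');A=a['frame'][:,:,::-1]
cv2.imwrite('pics/p5.png',np.hstack([cv2.resize(w['frame'][100:300,150:350,::-1],(400,400)),cv2.resize(A[160:250,200:300],(400,400),interpolation=cv2.INTER_CUBIC)]))
E
```

```text
t: 7.8
eef_pos: [0.548, 0.1271, 0.0814]
ee_rot: [1.075, 2.952, 0.001]
contact_force: [0.4, 0.3, -0.1]
width: 0.0551
grasp_force: 0.0
t: 8.3
eef_pos: [0.5481, 0.1272, 0.2021]
ee_rot: [1.074, 2.95, 0.003]
contact_force: [0.9, 0.1, 0.2]
width: 0.0555
grasp_force: 0.0
[0.5481 0.1272 0.2021] [-0.4522  0.4511  0.1734  2.0182 -0.1204  0.6795  0.6701]
1055 0.07435635784948946 [0.5466 0.1268 0.0203]
1333 0.06252247286173046 [0.5471 0.1265 0.0293]
427 0.09319648077907478 [0.5462 0.1255 0.01  ]
```

View pics/p5.png

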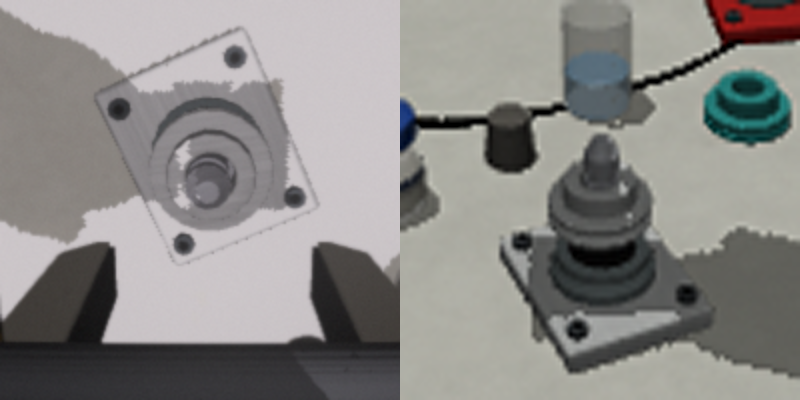

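The pulley sits level on the shoulder (rim top ≈61.5 mm, hub face ≈73.5 mm) and is released, with the shaft inside the bore. Now the clip.

Run:
```python
from h import *
M=R.from_rotvec(r.read_state()['ee_rot']).as_matrix();print(togo([.4742,.3497,.10]),'tool x angle',np.degrees(np.arctan2(M[1,0],M[0,0])),'want 149.3')
```

```text
[4.97626416 3.09266375 2.5094691 ] tool x angle 139.97935141623137 want 149.3
```

```bash
python3 -m creep '{"xyz":[[1,0.6,0],[2,1.2,0],[3,1.9,0.3],[4,2.5,1],[4.98,3.09,1.8],[4.98,3.09,2.5],[4.98,3.09,2.5],[4.98,3.09,2.5]],"dr":[[0,0,-0.08],[0,0,-0.163],[0,0,-0.163],[0,0,-0.163],[0,0,-0.163],[0,0,-0.163],[0,0,-0.163],[0,0,-0.163]],"fingers":[0.6,0.6,0.6,0.6,0.6,0.6,0.6,0.6]}'
python3 - <<'E'
from h import *
np.set_printoptions(precision=4,suppress=True)
w=cam('wrist');np.save('w6.npy',w,allow_pickle=True);P=cloud(w)
m=(P[:,:,2]>.033)&(P[:,:,2]<.042)&(np.hypot(P[:,:,0]-.4742,P[:,:,1]-.3497)<.02)
v,u=np.nonzero(m);q=onplane(w,np.c_[u,v],.0375)[:,:2]
print(m.sum(),cv2.minAreaRect((q*1000).astype(np.float32)),u.mean(),v.mean())
M=R.from_rotvec(r.read_state()['ee_rot']).as_matrix();print(togo([.4742,.3497,.0235]),'tool x angle',np.degrees(np.arctan2(M[1,0],M[0,0])))
E
```

```text
t: 9.2
eef_pos: [0.4745, 0.3482, 0.1001]
ee_rot: [-0.832, -3.028, 0.006]
contact_force: [-0.8, -0.0, 0.6]
width: 0.0559
grasp_force: 0.0
367 ((473.6436462402344, 349.4636535644531), (10.08272647857666, 18.742202758789062), 59.35373306274414) 258.0299727520436 209.37874659400546
[0.0481 0.0205 1.9461] tool x angle 149.20370504422758
```

The second view gives the tab as 10.1 × 18.7 mm at (0.4736,0.3495), heading −30.6°, which agrees. Descend and grip.

```bash
python3 -m creep '{"xyz":[[0.05,0.02,0.7],[0.05,0.02,1.3],[0.05,0.02,1.7],[0.05,0.02,1.92],[0.05,0.02,1.92],[0.05,0.02,1.92],[0.05,0.02,1.92],[0.05,0.02,1.92],[0.05,0.02,1.92],[0.05,0.02,1.92]],"dr":[[0,0,0],[0,0,0],[0,0,0],[0,0,0],[0,0,0],[0,0,0],[0,0,0],[0,0,0],[0,0,0],[0,0,0]],"fingers":[0.6,0.6,0.6,0.6,0.6,0.3,0.05,0,0,0]}'
python3 -m creep '{"xyz":[[0,0,0],[0,0,0],[0,0,0]],"dr":[[0,0,0],[0,0,0],[0,0,0]],"fingers":[0,0,0]}'
```

```text
t: 10.25
eef_pos: [0.4736, 0.3516, 0.0248]
ee_rot: [0.831, 3.029, 0.001]
contact_force: [0.3, 0.2, -0.5]
width: 0.0197
grasp_force: 0.0
t: 10.55
eef_pos: [0.4735, 0.3515, 0.0245]
ee_rot: [-0.831, -3.03, 0.0]
contact_force: [0.0, 0.2, 2.0]
width: 0.01
grasp_force: 30.0
```

```bash
python3 -m creep '{"xyz":[[0,0,-0.5],[0,0,-1.5],[0,0,-2.5],[0,0,-2.5],[0,0,-2.5]],"dr":[[0,0,0],[0,0,0],[0,0,0],[0,0,0],[0,0,0]],"fingers":[0,0,0,0,0]}'
python3 - <<'E'
from h import *
print(togo([.4968,.1552,.113]),r.read_state()['width'])
E
```

```text
t: 11.05
eef_pos: [0.4738, 0.3517, 0.1252]
ee_rot: [0.831, 3.029, 0.003]
contact_force: [-0.2, -1.7, -1.8]
width: 0.0102
grasp_force: 30.0
[-3.00250031 -3.93173062  0.29835152] 0.010232487416392856
```

```bash
python3 -m creep '{"xyz":[[-0.7,-1,0],[-1.4,-2,0],[-2.2,-3,0],[-3,-3.93,0],[-3,-3.93,0.3],[-3,-3.93,0.3],[-3,-3.93,0.3]],"dr":[[0,0,0],[0,0,0],[0,0,0],[0,0,0],[0,0,0],[0,0,0],[0,0,0]],"fingers":[0,0,0,0,0,0,0]}'
python3 - <<'E'
from h import *
np.set_printoptions(precision=4,suppress=True)
w=cam('wrist');np.save('w7.npy',w,allow_pickle=True);a=cam('scene')
A=a['frame'][:,:,::-1]
cv2.imwrite('pics/p7.png',np.hstack([cv2.resize(w['frame'][140:290,180:330,::-1],(400,400),interpolation=cv2.INTER_CUBIC),cv2.resize(A[160:250,200:300],(400,400),interpolation=cv2.INTER_CUBIC)]))
s=r.read_state();print(s['eef_pos'])
P=cloud(w);print(w['T'])
E
```

```text
t: 11.75
eef_pos: [0.4958, 0.1559, 0.1114]
ee_rot: [-0.829, -3.028, 0.001]
contact_force: [0.6, -0.1, -0.9]
width: 0.0097
grasp_force: 30.0
[0.4961 0.1567 0.1121]
[[ 0.5093  0.8336  0.2138  0.4358]
 [ 0.8606 -0.4931 -0.1272  0.1911]
 [-0.0006  0.2488 -0.9686  0.2619]
 [ 0.      0.      0.      1.    ]]
```

View pics/p7.png

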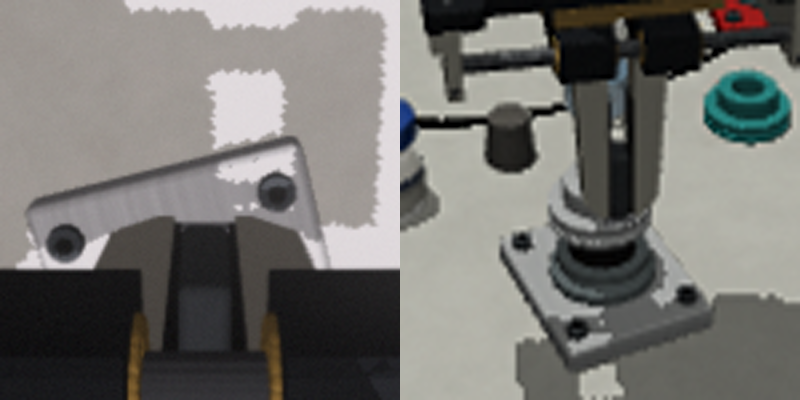

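The tab is held squarely; fingers hide the spindle in the wrist view (bolts at (65,243) and (277,190) in the crop), and the scene shows the clip aligned behind the spindle above the hub. Next I advance a little and feel down to the face.

```bash
python3 -m creep '{"xyz":[[-0.12,0,0],[-0.12,0,0.1],[-0.12,0,0.2],[-0.12,0,0.3],[-0.12,0,0.3]],"dr":[[0,0,0],[0,0,0],[0,0,0],[0,0,0],[0,0,0]],"fingers":[0,0,0,0,0]}'
python3 -m creep '{"xyz":[[0,0,0.02],[0,0,0.02]],"dr":[[0,0,0],[0,0,0]],"fingers":[0,0]}'
python3 -m creep '{"xyz":[[0,0,0.02],[0,0,0.02]],"dr":[[0,0,0],[0,0,0]],"fingers":[0,0]}'
```

```text
t: 12.35
eef_pos: [0.5002, 0.1525, 0.0998]
ee_rot: [-0.831, -3.029, 0.001]
contact_force: [-0.5, -0.4, -0.5]
width: 0.0097
grasp_force: 30.0
t: 12.55
eef_pos: [0.5006, 0.1525, 0.0996]
ee_rot: [-0.832, -3.029, 0.0]
contact_force: [0.2, 0.6, -1.0]
width: 0.0097
grasp_force: 30.0
t: 12.75
eef_pos: [0.5006, 0.1525, 0.0988]
ee_rot: [0.832, 3.029, 0.0]
contact_force: [-0.2, 0.8, -0.6]
width: 0.0098
grasp_force: 30.0
```

```bash
python3 -m creep '{"xyz":[[0,0,0.025],[0,0,0.025],[0,0,0.025]],"dr":[[0,0,0],[0,0,0],[0,0,0]],"fingers":[0,0,0]}'
python3 -m creep '{"xyz":[[0,0,0.02],[0,0,0.02],[0,0,0.02]],"dr":[[0,0,0],[0,0,0],[0,0,0]],"fingers":[0,0,0]}'
```

```text
t: 13.05
eef_pos: [0.5006, 0.1525, 0.0978]
ee_rot: [0.832, 3.029, 0.0]
contact_force: [0.1, -0.2, -1.2]
width: 0.0102
grasp_force: 30.0
t: 13.35
eef_pos: [0.5007, 0.1526, 0.0971]
ee_rot: [0.831, 3.029, 0.0]
contact_force: [-0.2, 0.3, 0.9]
width: 0.0097
grasp_force: 30.0
```

Contact is felt at TCP z ≈ 0.0975, meaning the face is at 73 mm as expected. I back up 0.6 mm and advance slowly.

```bash
python3 -m creep '{"xyz":[[0,0,-0.018],[-0.08,0,-0.018],[-0.16,0,-0.018],[-0.24,0,-0.018],[-0.24,0,-0.018]],"dr":[[0,0,0],[0,0,0],[0,0,0],[0,0,0],[0,0,0]],"fingers":[0,0,0,0,0]}'
python3 -m creep '{"xyz":[[-0.05,0,0],[-0.1,0,0],[-0.1,0,0]],"dr":[[0,0,0],[0,0,0],[0,0,0]],"fingers":[0,0,0]}'
python3 -m creep '{"xyz":[[-0.05,0,0],[-0.1,0,0],[-0.1,0,0]],"dr":[[0,0,0],[0,0,0],[0,0,0]],"fingers":[0,0,0]}'
```

```text
t: 13.85
eef_pos: [0.5094, 0.1472, 0.0977]
ee_rot: [0.833, 3.029, -0.0]
contact_force: [-0.0, 0.4, -1.0]
width: 0.0095
grasp_force: 30.0
t: 14.15
eef_pos: [0.5125, 0.1455, 0.0977]
ee_rot: [0.832, 3.029, 0.0]
contact_force: [-0.1, 0.5, -0.1]
width: 0.01
grasp_force: 30.0
t: 14.45
eef_pos: [0.5152, 0.1437, 0.0977]
ee_rot: [-0.831, -3.029, 0.0]
contact_force: [-3.4, 2.7, 0.2]
width: 0.0097
grasp_force: 30.0
```

Noses are touching (about 4 N along the push). Keep pressing in small steps, watching for the snap.

```bash
python3 -m creep '{"xyz":[[-0.05,0,0],[-0.05,0,0]],"dr":[[0,0,0],[0,0,0]],"fingers":[0,0]}'
python3 -m creep '{"xyz":[[-0.05,0,0],[-0.05,0,0]],"dr":[[0,0,0],[0,0,0]],"fingers":[0,0]}'
python3 -m creep '{"xyz":[[-0.05,0,0],[-0.05,0,0]],"dr":[[0,0,0],[0,0,0]],"fingers":[0,0]}'
```

```text
t: 14.65
eef_pos: [0.5166, 0.1428, 0.0976]
ee_rot: [-0.83, -3.028, 0.001]
contact_force: [-5.1, 3.3, 1.1]
width: 0.0099
grasp_force: 30.0
t: 14.85
eef_pos: [0.5178, 0.142, 0.0975]
ee_rot: [-0.83, -3.027, 0.001]
contact_force: [-6.6, 5.7, 0.7]
width: 0.0098
grasp_force: 30.0
t: 15.05
eef_pos: [0.519, 0.1412, 0.0975]
ee_rot: [-0.829, -3.027, 0.001]
contact_force: [-8.3, 5.2, 1.4]
width: 0.0098
grasp_force: 30.0
```

```bash
python3 -m creep '{"xyz":[[-0.05,0,0],[-0.05,0,0]],"dr":[[0,0,0],[0,0,0]],"fingers":[0,0]}'
python3 -m creep '{"xyz":[[-0.05,0,0],[-0.05,0,0]],"dr":[[0,0,0],[0,0,0]],"fingers":[0,0]}'
```

```text
t: 15.25
eef_pos: [0.5218, 0.1398, 0.0976]
ee_rot: [-0.83, -3.028, 0.001]
contact_force: [-4.0, 2.3, 0.7]
width: 0.0097
grasp_force: 30.0
t: 15.45
eef_pos: [0.5232, 0.1388, 0.0976]
ee_rot: [-0.83, -3.028, 0.001]
contact_force: [-5.2, 4.1, 1.0]
width: 0.0098
grasp_force: 30.0
```

Snap felt: the force dropped from 10 to 4.6 N, then rose again at 2 N/mm. One more press to seat it, then ease back to zero force.

```bash
python3 -m creep '{"xyz":[[-0.05,0,0],[-0.07,0,0],[-0.07,0,0]],"dr":[[0,0,0],[0,0,0],[0,0,0]],"fingers":[0,0,0]}'
python3 -m creep '{"xyz":[[0.05,0,0],[0.1,0,0],[0.15,0,0],[0.15,0,0]],"dr":[[0,0,0],[0,0,0],[0,0,0],[0,0,0]],"fingers":[0,0,0,0]}'
```

```text
t: 15.75
eef_pos: [0.5247, 0.1378, 0.0974]
ee_rot: [-0.829, -3.026, 0.001]
contact_force: [-8.3, 5.7, 2.2]
width: 0.0097
grasp_force: 30.0
t: 16.15
eef_pos: [0.5213, 0.1402, 0.0977]
ee_rot: [-0.831, -3.029, 0.0]
contact_force: [-3.0, 2.4, -0.5]
width: 0.0103
grasp_force: 30.0
```

```bash
python3 -m creep '{"xyz":[[0.04,0,0],[0.06,0,0],[0.06,0,0],[0.06,0,0]],"dr":[[0,0,0],[0,0,0],[0,0,0],[0,0,0]],"fingers":[0,0,0,0]}'
```

```text
t: 16.55
eef_pos: [0.5199, 0.1411, 0.0978]
ee_rot: [0.832, 3.029, 0.0]
contact_force: [-1.5, -0.1, -1.0]
width: 0.0098
grasp_force: 30.0
```

Nearly unloaded. Release with a small opening, then lift.

```bash
python3 -m creep '{"xyz":[[0.01,0,0],[0.01,0,0],[0.01,0,0],[0.01,0,0],[0.01,0,0]],"dr":[[0,0,0],[0,0,0],[0,0,0],[0,0,0],[0,0,0]],"fingers":[0.3,0.35,0.35,0.35,0.35]}'
python3 -m creep '{"xyz":[[0,0,-0.5],[0,0,-1.2],[0,0,-2],[0.8,0,-2.6],[1.5,0,-2.6],[1.5,0,-2.6],[1.5,0,-2.6]],"dr":[[0,0,0],[0,0,0],[0,0,0],[0,0,0],[0,0,0],[0,0,0],[0,0,0]],"fingers":[0.35,0.35,0.35,0.35,0.35,0.35,0.35]}'
python3 - <<'E'
from h import *
np.set_printoptions(precision=4,suppress=True)
w=cam('wrist');np.save('w8.npy',w,allow_pickle=True);a=cam('scene')
A=a['frame'][:,:,::-1]
cv2.imwrite('pics/p8.png',np.hstack([cv2.resize(w['frame'][110:290,160:340,::-1],(400,400),interpolation=cv2.INTER_CUBIC),cv2.resize(A[160:250,200:300],(400,400),interpolation=cv2.INTER_CUBIC)]))
P=cloud(w);z=P[:,:,2];m=(z>.104)&(z<.117)&(np.hypot(P[:,:,0]-.546,P[:,:,1]-.1257)<.05)
v,u=np.nonzero(m);q=onplane(w,np.c_[u,v],.1105)[:,:2]*1000
rc=cv2.minAreaRect(q.astype(np.float32));c=np.array(rc[0])/1000
print(m.sum(),rc,np.percentile(z[m],[5,50,95]))
m=(z>.083)&(z<.1)&(np.hypot(P[:,:,0]-.546,P[:,:,1]-.1257)<.016);v,u=np.nonzero(m)
print('head',m.sum(),P[m].mean(0),(onplane(w,np.c_[u,v],.09).min(0)+onplane(w,np.c_[u,v],.09).max(0))/2,'tab-axis dist',np.hypot(*(c-[.5463,.1257])))
E
```

```text
t: 17.05
eef_pos: [0.5193, 0.1415, 0.0978]
ee_rot: [0.832, 3.029, 0.0]
contact_force: [-0.3, -0.1, -0.5]
width: 0.0326
grasp_force: 0.0
t: 17.75
eef_pos: [0.4675, 0.1724, 0.202]
ee_rot: [0.829, 3.029, 0.001]
contact_force: [0.1, -0.0, -0.4]
width: 0.0331
grasp_force: 0.0
188 ((515.7482299804688, 143.25482177734375), (10.326644897460938, 14.210790634155273), 59.36246871948242) [0.1057 0.1113 0.1126]<stdin>:11: RuntimeWarning: Mean of empty slice.
  ret = um.true_divide(
Traceback (most recent call last):
ValueError: zero-size array to reduction operation minimum which has no identity
```

View pics/p8.png

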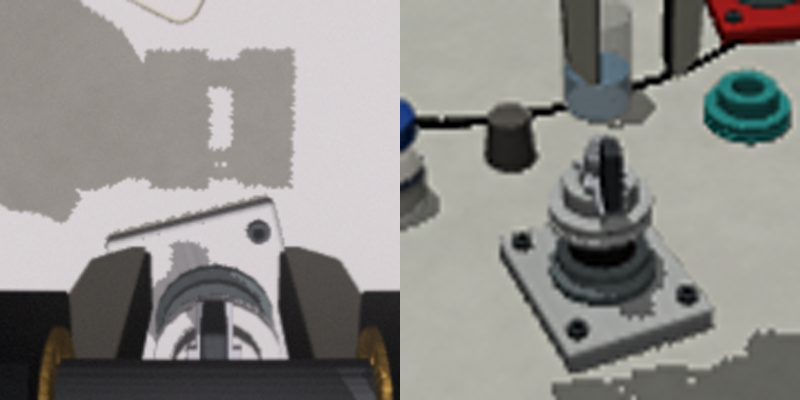

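The scene view shows the clip level in the groove above the pulley. The wrist view cuts it off at crop (220,330), so one more look from further ahead to verify the seat.

```bash
python3 -m creep '{"xyz":[[-0.2,0,-1],[-1.1,0,-1.2],[-2.1,0,-1.2],[-2.1,0,-1.2],[-2.1,0,-1.2]],"dr":[[0,0,0],[0,0,0],[0,0,0],[0,0,0],[0,0,0]],"fingers":[0.35,0.35,0.35,0.35,0.35]}'
python3 - <<'E'
from h import *
np.set_printoptions(precision=4,suppress=True)
w=cam('wrist');np.save('w9.npy',w,allow_pickle=True)
cv2.imwrite('pics/p9.png',cv2.resize(w['frame'][120:270,180:330,::-1],(600,600),interpolation=cv2.INTER_CUBIC))
P=cloud(w);z=P[:,:,2];D=np.hypot(P[:,:,0]-.546,P[:,:,1]-.1257)
m=(z>.106)&(z<.117)&(D<.05)
v,u=np.nonzero(m);q=onplane(w,np.c_[u,v],.1105)[:,:2]*1000
rc=cv2.minAreaRect(q.astype(np.float32));c=np.array(rc[0])/1000
print(m.sum(),rc,np.percentile(z[m],[5,50,95]))
for z0,z1,zz,rad in((.083,.1,.0885,.014),):
    m=(z>z0)&(z<z1)&(D<rad);v,u=np.nonzero(m);q=onplane(w,np.c_[u,v],zz)
    print('head',m.sum(),P[m].mean(0),(q.min(0)+q.max(0))/2)
print('tab-axis',np.hypot(*(c-[.5463,.1257])), r.read_state()['eef_pos'])
m=(z>.0755)&(z<.0805)&(D<.03);print('clip plate',m.sum(),P[m].mean(0))
E
```

```text
t: 18.35
eef_pos: [0.5405, 0.1279, 0.249]
ee_rot: [-0.836, -3.028, 0.002]
contact_force: [-0.7, -0.2, 0.0]
width: 0.0328
grasp_force: 0.0
221 ((520.2652587890625, 140.7071075439453), (10.299948692321777, 17.87228775024414), 59.1583366394043) [0.1081 0.1113 0.1127]
head 314 [0.5453 0.126  0.0929] [0.5462 0.1255 0.0885]
tab-axis 0.030050308263910176 [0.5396 0.1286 0.2489]
clip plate 288 [0.5378 0.1305 0.079 ]
```

View pics/p9.png

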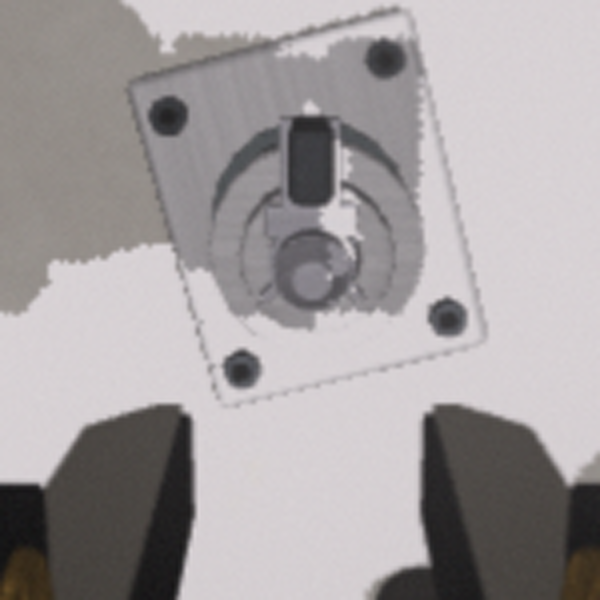

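The clip straddles the spindle (crop (313,275)) with its tab at (312,160). The tab-to-axis distance is 30.05 mm against 30.3 when home, the tab top is at about 111 mm (level), and the spindle is back at centre. The gripper is clear, so I hand in.

```bash
python3 -c "
from workcell import r
print(r.finish_job())"
```

```text
the job is handed in; nothing more can be done
None
```

The job is handed in (the hand-in call returned no verdict): the pulley rests on the shoulder, the clip is snapped home in the groove (measured press peak about 10 N), both are released, the spindle is back at its centre, and I kept clear of the bystanders.

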